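# Unlatch the test modules and pack them for return

### The job

The burn-in test is over: pack the return shipment. Fold both carton flaps well outwards, then free every module in the dock by pressing its release key before you draw it out, and stand all of the modules upright on the carton's floor, with the power adapter lying down on the floor beside them. Set the modules down gently, never pull one against its latch, leave the flaps folded out and leave the vise, spool and envelopes alone.

Things in the scene. Friction and masses are not known exactly. Their poses are not given: they have to be found in the camera images.
- dock: grey test dock fixed to the bench, three bays in a row along its y axis. Origin: on the bench under the middle bay's centre; x points from the front (key side, nearer the robot) to the back. Bays 1, 2, 3 are at y = +62, 0, -62 mm. Walls 80 mm high span x -56 to 62 mm, y +-104 mm; modules have 2 mm of play. Yaw varies +-0.2 rad. A bay may be empty
- module1: aluminium plug-in module, 84 mm (x) by 36 (y) by 56 high, plus a grey grip fin on top, along x, 60 long, 14 thick, 28 high (84 mm overall); 0.3 kg; None if absent. Origin: centre of its underside. Starts in dock bay 1, axes along the dock's, underside 45 mm above the bench, locked by a spring hook hidden under its front. Unlocked, it is sprung up 16 mm and can be drawn straight up
- key1 (a joint): release key of bay 1: black paddle 36 mm (x) by 34 (y) on a lever in front of the bay; 0 at rest, 0.38 rad fully down, sprung back. The hook is clear from 0.3 rad (paddle middle 17 mm down; 21 mm at the end), 2 N rising to 6 N. The module then pops up 16 mm within 1 s and stays up unlocked when the key is let go
- key1_pad (a point): middle of the top face of the paddle of key1; at rest 94 mm in front (-x) of the bay's centre and 48 mm above the bench. It moves with the paddle
- module2: aluminium plug-in module, 84 mm (x) by 36 (y) by 56 high, plus a grey grip fin on top, along x, 60 long, 14 thick, 28 high (84 mm overall); 0.3 kg; None if absent. Origin: centre of its underside. Starts in dock bay 2, axes along the dock's, underside 45 mm above the bench, locked by a spring hook hidden under its front. Unlocked, it is sprung up 16 mm and can be drawn straight up
- key2 (a joint): release key of bay 2: black paddle 36 mm (x) by 34 (y) on a lever in front of the bay; 0 at rest, 0.38 rad fully down, sprung back. The hook is clear from 0.3 rad (paddle middle 17 mm down; 21 mm at the end), 2 N rising to 6 N. The module then pops up 16 mm within 1 s and stays up unlocked when the key is let go
- key2_pad (a point): middle of the top face of the paddle of key2; at rest 94 mm in front (-x) of the bay's centre and 48 mm above the bench. It moves with the paddle
- module3: aluminium plug-in module, 84 mm (x) by 36 (y) by 56 high, plus a grey grip fin on top, along x, 60 long, 14 thick, 28 high (84 mm overall); 0.3 kg; None if absent. Origin: centre of its underside. Starts in dock bay 3, axes along the dock's, underside 45 mm above the bench, locked by a spring hook hidden under its front. Unlocked, it is sprung up 16 mm and can be drawn straight up
- key3 (a joint): release key of bay 3: black paddle 36 mm (x) by 34 (y) on a lever in front of the bay; 0 at rest, 0.38 rad fully down, sprung back. The hook is clear from 0.3 rad (paddle middle 17 mm down; 21 mm at the end), 2 N rising to 6 N. The module then pops up 16 mm within 1 s and stays up unlocked when the key is let go
- key3_pad (a point): middle of the top face of the paddle of key3; at rest 94 mm in front (-x) of the bay's centre and 48 mm above the bench. It moves with the paddle
- carton: open shipping carton fixed to the bench, outside 210 mm (x) by 182 mm (y) by 95 mm high, walls and floor 5 mm. Origin: centre of its underside on the bench. Two flaps are hinged on the rims of its +y and -y walls. Position and yaw (up to +-0.2 rad) vary
- flap_left (a joint): flap on the carton's +y wall, 208 mm along x, 85 mm from hinge to free edge, 4 mm thick: 0 = closed, level over the opening; 1.57 = upright; 3.14 = level, folded outwards; limit 4.4 (hanging down outside). A light, stiff crease: it stays where it is left (under 1 N at the free edge moves it). Starts 0.7 to 1.1 rad ajar
- flap_left_edge (a point): middle of the free edge of the left flap
- flap_left_hinge (a point): middle of the hinge line of the left flap, on the rim 95 mm above the bench
- flap_right (a joint): flap on the carton's -y wall, otherwise as flap_left, values alike
- flap_right_edge (a point): middle of the free edge of the right flap
- flap_right_hinge (a point): middle of the hinge line of the right flap
- adapter: black power adapter, a plain block 110 mm (x) by 40 mm (y) by 46 mm high, about 0.28 kg, lying on the bench between dock and carton. Origin: centre of its underside
- adapter_center (a point): centre of the adapter's block
- vise: small blue board vise, 160 by 80 mm, 65 mm high, standing on the far side; bystander. Origin: centre of its underside
- spool: grey spool, 64 mm across, 52 mm high, standing behind the dock; bystander. Origin: centre of its underside
- envelopes: stack of paper envelopes 160 by 110 by 35 mm behind the carton; bystander. Origin: centre of its underside

How it is judged:
By the outcome, as a careful person would: the job done as asked, in the order asked, and still so for the second after the job is handed in, with the robot touching nothing.
Of module1, module2, module3 only 2 to 3 are there at a start; the rules pass over those that are not, and their reading is None.
At some moment in a run one of adapter may be knocked a few centimetres aside while the robot is not near it.
It also fails if it takes over 210 s, if anything falls off the work surface, if the arm or the gripper's body presses on something with over 40 N, if the wrist force passes 120 N, or if a joint passes its speed limit or range.

### The arm

A 6-joint arm with a two-finger parallel gripper is mounted at the origin on the work surface. World frame = base frame: x ahead of the robot, y to its left, z up, the work surface at z = 0. Lengths are in m, angles in rad, forces in N, time in s.
With the tool pointing down it reaches from about 0.4 to 0.925 m from the base axis. Payload 12.5 kg.
Tool frame: the origin (TCP) lies between the finger pads; the fingertips stand 25 mm ahead of it and the grasp point (between the pads) lies 6 mm ahead of it; z points along the fingers, y is the line along which they close (so a half turn about z gives the same grasp; the last joint's range is limited). The gripper opens to 95 mm and grips with 3 to 60 N. Pads are 20 mm wide; open, the fingers measure 119 mm over their backs; the gripper's body (75 mm by 180 mm) begins 59 mm behind the grasp point.
Start: joints at [-1.379, 0.491, 1.559, -0, 1.092, -0.106], TCP at [0.183, -0.597, 0.24] pointing down, gripper open.
Joint ranges: [-3.1, 3.1], [-0.84, 2.19], [0.05, 2.79], [-1.13, 4.28], [0.06, 2.93], [-2.69, 2.69]. Speed limits (rad/s): [2.22, 2.22, 2.79, 3.14, 3.14, 3.14].

### API

Orientations are given as a 3x3 rotation matrix whose columns are the frame's x, y, z axes.
In Python, from workcell import get_obs, vision, env gives the robot as it stands.
- The arm moves only by the shell command python3 -m creep 'ROWS' [FORCE]. ROWS is JSON, a list that holds one entry, the list of rows, each a list of 7 numbers: the turn, a rotation vector about the tool's x, y, z as a fraction of full scale, then the shift along the tool's x, y, z as a fraction of full scale, then the opening, from -1 (shut) to 1 (fully open). A call has 1 to 20 rows; each row shifts and turns the commanded pose from where the row before left it, along the tool's axes as they then stand; what a row does not reach is not made up. Full scale, the value 1, is 0.02 m for a shift and 60 degrees for a turn. A row lasts 1/8 s, in which the tool goes at most 62.5 mm and 10.7 degrees, less where a joint would pass 70% of its speed; a pose out of reach is approached as far as the arm can. A call with a number of a shift or a turn outside -1 to 1 is refused whole. A call with a gripper value outside its range is refused whole. The fingers move at their own pace and stop on an object; FORCE is the grip in N (left out, the last holds). Time passes only in rows, so rows that do not move let the fingers close. It gives the time, the measured TCP pose, the force, the opening and the grip force at its end, in the units of the state.
- get_obs(): the state, without advancing time (a new reading comes with each control period).
- vision.camera(name): name is "scene" or "side" or "wrist"; returns the picture (384x512x3 uint8, red, green, blue); there is no depth.
- vision.calibration(name): a dict with "fov_y" (degrees; the focal length in pixels is half the picture's height over the tangent of half this angle, whatever the lens; pixels are square), "cx", "cy" (the principal point, pixels), "origin" and "attitude" of the camera in the world. Camera axes: x right, y down, z forward; pixel columns grow to the right and rows downward; lengths in m; the calibration is good to about 2 mm. A picture is of the moment at which its call begins: read the wrist's pose just before it. calibration takes no time and is no camera call; for the wrist camera it gives the pose at the moment of the call.
- env.job_done(): hands the job in; it is judged then, once.
The state is a dict: "time_s": time; "qpos": joint angles; "qvel": joint speeds; "effort": joint torques, N m; "tool_pos": TCP position; "orientation": TCP orientation; "ft_force": force on the tool from outside, world axes, zero at the start; "torque": the same for the moment, N m; "gripper_width": finger opening in m; "grip_force": force on a finger pad.
Only numpy, scipy, OpenCV 4.12 (cv2) and the standard library are available. Lean on these libraries where they do the work, as an engineer would, in place of code of your own. Each camera call takes 0.05 s, during which the arm holds its last target. There are 200 camera calls.

## Working session

There is one attempt and no reset: what is moved stays moved. The work goes in short steps, Python scripts to look and compute and a shell command to move; the robot and the scene stay as the last step left them, time stands still between calls to the robot, and variables do not carry over. Pictures are saved under pics/ and viewed, at most 14 in all, crops included, and the job is handed in when it is done.

```bash
ls; mkdir -p pics
python3 - <<'E'
from workcell import get_obs, vision, env
import cv2
o=get_obs();print({k:(o[k]) for k in ("time_s","tool_pos","orientation","gripper_width","ft_force")})
for n in("scene","side","wrist"):
    print(n,vision.calibration(n)); cv2.imwrite(f"pics/{n}0.png",vision.camera(n)[:,:,::-1])
E
```

```text
pics
{'time_s': 0.0, 'tool_pos': array([ 0.18336562, -0.59727694,  0.2390757 ]), 'orientation': array([[ 9.55976389e-01,  2.93443502e-01, -2.32829448e-04],
       [ 2.93443582e-01, -9.55975813e-01,  1.05284431e-03],
       [ 8.63709998e-05, -1.07481661e-03, -9.99999419e-01]]), 'gripper_width': 0.09510000253253828, 'ft_force': array([-0.71778584,  0.20177833,  0.02547112])}
scene {'fov_y': 52.041232924364124, 'cx': 259.77604709071295, 'cy': 191.50722862635672, 'origin': array([ 1.20364556, -0.10368507,  0.88810951]), 'attitude': array([[ 0.19726233,  0.79713886, -0.57066384],
       [ 0.98029182, -0.15400562,  0.12373446],
       [ 0.0107481 , -0.58382524, -0.81180821]])}
side {'fov_y': 50.211474976169, 'cx': 254.12464166799137, 'cy': 186.627370895011, 'origin': array([ 0.51166062, -0.75117371,  0.69335747]), 'attitude': array([[ 0.98764949, -0.11076418,  0.11081419],
       [-0.15562488, -0.61158958,  0.77571843],
       [-0.01814901, -0.78338335, -0.6212738 ]])}
wrist {'fov_y': 61.23564019537373, 'cx': 256.7803143112295, 'cy': 195.8485663258682, 'origin': array([ 0.25726155, -0.57432823,  0.3846148 ]), 'attitude': array([[ 2.94156043e-01, -9.18693861e-01, -2.63578855e-01],
       [-9.55757088e-01, -2.82974318e-01, -8.03363160e-02],
       [-7.81566355e-04,  2.75548772e-01, -9.61286775e-01]])}
```

Run:
```python
import cv2
for n in("scene","side"):
    a=cv2.imread(f"pics/{n}0.png"); cv2.imwrite(f"pics/{n}0b.png",cv2.resize(a,(800,600),interpolation=cv2.INTER_CUBIC))
```

```text
(no output)
```

View pics/scene0b.png

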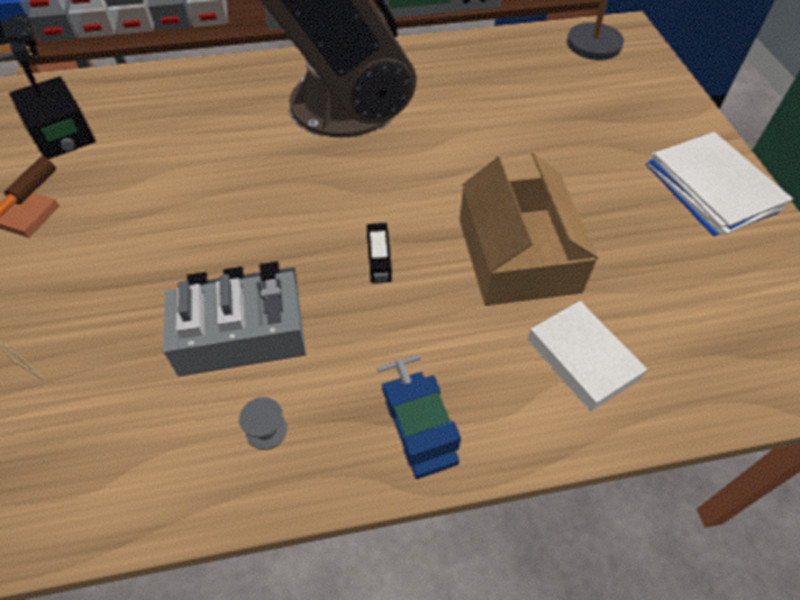

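View pics/side0b.png

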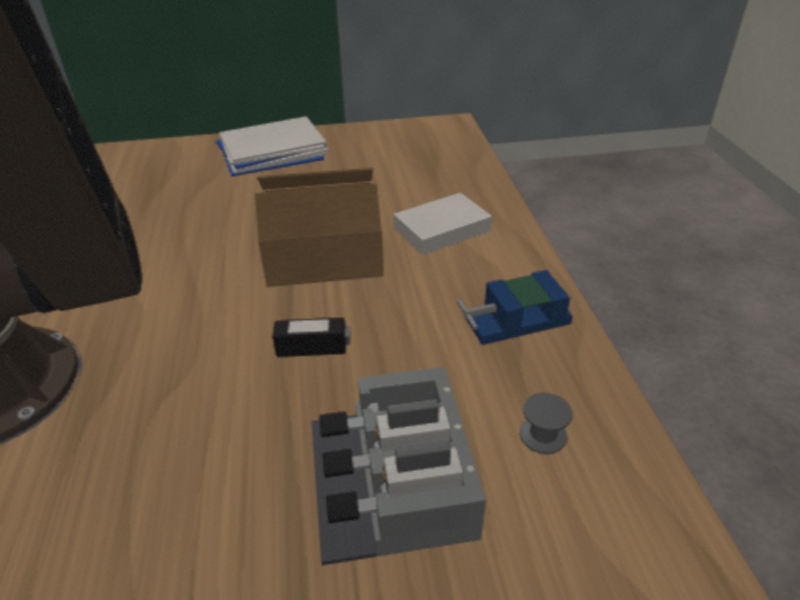

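```bash
cat > h.py <<'E'
import numpy as np, cv2
from workcell import get_obs, vision, env
def K(c):
    f=192/np.tan(np.radians(c["fov_y"])/2); return np.array([[f,0,c["cx"]],[0,f,c["cy"]],[0,0,1]])
def proj(c,P):
    p=(np.atleast_2d(P)-c["origin"])@c["attitude"]@K(c).T; return p[:,:2]/p[:,2:]
def ray(c,uv,z):   # pixel -> world point at height z
    d=c["attitude"]@np.linalg.solve(K(c),[uv[0],uv[1],1]); return c["origin"]+d*(z-c["origin"][2])/d[2]
def place(p,L):    # p = x,y,yaw ; local points
    L=np.atleast_2d(L); c,s=np.cos(p[2]),np.sin(p[2])
    return np.c_[p[0]+c*L[:,0]-s*L[:,1],p[1]+s*L[:,0]+c*L[:,1],L[:,2]]
def crop(n,x0,y0,x1,y1,s,fn=None,img=None):
    a=(img if img is not None else cv2.imread(f"pics/{n}.png"))[y0:y1,x0:x1]
    a=cv2.resize(a,None,fx=s,fy=s,interpolation=cv2.INTER_CUBIC)
    for x in range((x0//10+1)*10,x1,10): cv2.putText(a,str(x),(int((x-x0)*s),8),0,.3,(0,255,255));cv2.line(a,(int((x-x0)*s),10),(int((x-x0)*s),14),(0,255,255))
    for y in range((y0//10+1)*10,y1,10): cv2.putText(a,str(y),(0,int((y-y0)*s)+3),0,.3,(0,255,255));cv2.line(a,(22,int((y-y0)*s)),(26,int((y-y0)*s)),(0,255,255))
    return a
E
python3 - <<'E'
from h import *
m=np.zeros((600,800,3),np.uint8)
def put(a,x,y): h,w=min(a.shape[0],600-y),min(a.shape[1],800-x); m[y:y+h,x:x+w]=a[:h,:w]
put(crop("scene0",100,165,200,240,4),0,0); put(crop("scene0",290,95,390,195,3),400,0)
put(crop("side0",190,230,320,365,2.2),0,302); put(crop("side0",155,100,255,190,3.3),400,302)
cv2.imwrite("pics/m1.png",m)
E
```

```text
(no output)
```

View pics/m1.png

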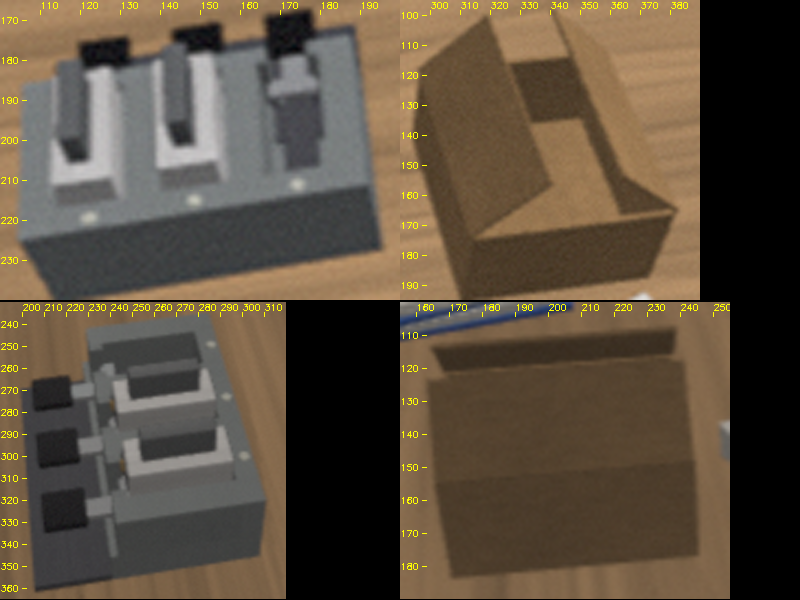

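```bash
cat > fit.py <<'E'
from h import *
from scipy.optimize import least_squares
C={n:vision.calibration(n) for n in("scene","side")}
def fit(obs,p0):
    def r(p): return np.concatenate([(proj(C[n],place(p,L))[0]-uv) for n,L,uv in obs])
    s=least_squares(r,p0,loss="soft_l1"); return s.x,r(s.x).reshape(-1,2)
E
python3 - <<'E'
from fit import *
X,B=.062,-.056;Y=.104;H=.08
o=[("scene",(X,Y,H),(192,210.7)),("scene",(B,Y,H),(188,171.7)),("scene",(X,-Y,H),(105.5,225)),("scene",(X,Y,0),(195.5,227)),("scene",(B,-Y,H),(105,186)),
("side",(X,-Y,H),(310,320)),("side",(X,Y,H),(285.5,237)),("side",(B,Y,H),(229.5,240.5)),("side",(X,-Y,0),(309,345))]
p,r=fit(o,(.55,-.25,0));print("dock",p.round(4),"\n",r.round(1).tolist())
X,Y,H=.105,.091,.095
o=[("scene",(X,Y,H),(382.7,165)),("scene",(X,-Y,H),(314,175)),("scene",(X,-Y,0),(311,195)),("scene",(X,Y,0),(373.3,187)),
("side",(-X,-Y,H),(165.6,154.8)),("side",(X,-Y,H),(243.8,147.9)),("side",(-X,-Y,0),(170.8,183.3)),("side",(X,-Y,0),(245,176))]
p,r=fit(o,(.5,.3,0));print("carton",p.round(4),"\n",r.round(1).tolist())
for n,uv in (("scene",(552,185)),("scene",(497,15))):
    pass
for name,s in(("right",-1),("left",1)):
  for a in(.7,.9,1.1):
    y=Y-.085*np.cos(a); z=H+.085*np.sin(a)
    L=[(X,s*y,z),(-X,s*y,z)]
    print(name,a,[proj(C[n],place(p,L)).round(1).tolist() for n in C])
X,Y,H=.055,.02,.046
f=1.5625
o=[("scene",(X,-Y,H),(371/f,275/f)),("scene",(X,Y,H),(391/f,274/f)),("scene",(-X,-Y,H),(368/f,225/f)),("scene",(-X,Y,H),(387/f,223/f)),
("side",(-X,-Y,H),(274/f,333/f)),("side",(X,-Y,H),(346/f,330/f)),("side",(-X,-Y,0),(277/f,356/f)),("side",(X,-Y,0),(346/f,353/f))]
p,r=fit(o,(.5,0,0));print("adapter",p.round(4),"\n",r.round(1).tolist())
E
```

```text
dock [ 0.5983 -0.2588 -0.0009] 
 [[-0.2, -0.1], [-0.7, 1.6], [-1.5, -0.4], [0.2, 0.3], [0.4, -0.6], [1.3, -0.5], [-0.3, -3.1], [-0.2, 0.4], [-0.7, -0.0]]
carton [ 0.5165  0.2602 -0.0233] 
 [[-0.6, 0.2], [0.8, -0.8], [-0.5, 0.5], [-0.1, -0.3], [-0.5, -0.3], [0.7, -0.4], [-0.4, -0.2], [0.6, -0.1]]
right 0.7 [[[343.0, 157.1], [320.7, 100.5]], [[241.1, 117.6], [162.9, 124.0]]]
right 0.9 [[[339.1, 154.6], [317.0, 97.6]], [[241.5, 115.9], [162.0, 122.3]]]
right 1.1 [[[334.1, 152.8], [312.3, 95.6]], [[241.9, 115.4], [161.2, 121.9]]]
left 0.7 [[[363.0, 154.5], [338.6, 98.4]], [[239.1, 108.7], [163.6, 114.7]]]
left 0.9 [[[368.8, 150.7], [343.6, 94.6]], [[238.5, 102.9], [163.2, 108.7]]]
left 1.1 [[[375.3, 147.5], [349.2, 91.5]], [[237.9, 97.6], [162.8, 103.4]]]
adapter [ 0.4854  0.002  -0.1248] 
 [[-0.8, -3.4], [1.1, -3.5], [-0.4, -1.1], [1.3, -0.5], [0.1, 0.5], [0.6, 0.8], [0.7, -0.2], [1.9, 0.2]]
```

Dock, carton and adapter poses are consistent with sizes; bay 1 is empty, modules 2 and 3 are present. Moving towards the carton, with fingers shut.

```bash
python3 -m creep '[[[0,0,0.155,0,0,0,-1],[0,0,0.155,0,0,0,-1],[0,0,0,1,-1,0,-1],[0,0,0,1,-1,0,-1],[0,0,0,1,-1,0,-1],[0,0,0,1,-1,0,-1],[0,0,0,1,-1,0,-1],[0,0,0,1,-1,0,-1],[0,0,0,1,-1,0,-1],[0,0,0,1,-1,0,-1],[0,0,0,1,-1,0,-1],[0,0,0,1,-1,0,-1],[0,0,0,1,-1,0,-1],[0,0,0,1,-1,0,-1],[0,0,0,1,-1,0,-1],[0,0,0,1,-1,0,-1],[0,0,0,1,-1,0,-1],[0,0,0,0.5,-1,0,-1]]]' 10
python3 -m creep '[[[0,0,0,0,-1,0,-1],[0,0,0,0,-1,0,-1],[0,0,0,0,-1,0,-1],[0,0,0,0,-1,0,-1],[0,0,0,0,-1,0,-1],[0,0,0,0,-1,0,-1],[0,0,0,0,-1,0,-1],[0,0,0,0,-1,0,-1],[0,0,0,0,-1,0,-1],[0,0,0,0,-1,0,-1],[0,0,0,0,-1,0,-1],[0,0,0,0,-1,0,-1],[0,0,0,0,-1,0,-1],[0,0,0,0,-1,0,-1],[0,0,0,0,-1,0,-1],[0,0,0,0,-1,0,-1],[0,0,0,0,-1,0,-1],[0,0,0,0,0,0,-1]]]'
```

```text
time_s: 2.4
tool_pos: [0.5026, -0.2852, 0.2393]
orientation: [[1.0, -0.026, -0.0], [-0.026, -1.0, 0.0], [-0.0, -0.0, -1.0]]
ft_force: [-0.5, -0.2, -0.4]
gripper_width: 0.0007
grip_force: 0.0
time_s: 4.65
tool_pos: [0.5108, 0.0553, 0.2396]
orientation: [[1.0, -0.025, -0.0], [-0.025, -1.0, -0.0], [-0.0, 0.0, -1.0]]
ft_force: [-1.1, -0.1, 0.2]
gripper_width: 0.0001
grip_force: 0.0
```

```bash
python3 -m creep '[[[0,0,0,0,-1,0,-1],[0,0,0,0,-1,0,-1],[0,0,0,0,-1,0,-1],[0,0,0,0,-1,0,-1],[0,0,0,0,-1,0,-1],[0,0,0,0,-1,0,-1],[0,0,0,0,-1,0,-1],[0,0,0,0,-1,0,-1],[0,0,0,0,-1,0,-1],[0,0,0,0,-1,0,-1],[0,0,0,0,-0.2,0,-1],[0,0,0,0,0,1,-1],[0,0,0,0,0,1,-1],[0,0,0,0,0,1,-1],[0,0,0,0,0,1,-1],[0,0,0,0,0,1,-1],[0,0,0,0,0,0,-1]]]'
python3 -m creep '[[[0,0,0,0,0.5,0,-1],[0,0,0,0,0.5,0,-1],[0,0,0,0,0.5,0,-1],[0,0,0,0,0.5,0,-1],[0,0,0,0,0.5,0,-1],[0,0,0,0,0.5,0,-1],[0,0,0,0,0.5,0,-1],[0,0,0,0,0.5,0,-1],[0,0,0,0,0.5,0,-1],[0,0,0,0,0.5,0,-1],[0,0,0,0,0.5,0,-1],[0,0,0,0,0.5,0,-1],[0,0,0,0,0.5,0,-1],[0,0,0,0,0.5,0,-1],[0,0,0,0,0.5,0,-1],[0,0,0,0,0.3,0.4,-1],[0,0,0,0,0,0.5,-1],[0,0,0,0,0,0.5,-1],[0,0,0,0,0,0.4,-1],[0,0,0,0,0,0,-1]]]'
python3 - <<'E'
from h import *
m=np.zeros((384,1024,3),np.uint8)
m[:,:512]=vision.camera("scene")[:,:,::-1];m[:,512:]=vision.camera("side")[:,:,::-1]
m=m[40:240]; a=np.hstack([m[:,270:470],m[:,512+120:512+320]]); cv2.imwrite("pics/f1.png",cv2.resize(a,(800,400)))
E
```

```text
time_s: 6.78
tool_pos: [0.516, 0.2574, 0.1385]
orientation: [[1.0, -0.027, -0.002], [-0.027, -1.0, -0.001], [-0.002, 0.001, -1.0]]
ft_force: [-0.3, -0.5, -1.0]
gripper_width: 0.0008
grip_force: 0.0
time_s: 9.28
tool_pos: [0.5119, 0.1021, 0.1028]
orientation: [[1.0, -0.026, -0.001], [-0.026, -1.0, -0.0], [-0.001, 0.0, -1.0]]
ft_force: [0.8, 1.3, 1.0]
gripper_width: 0.0005
grip_force: 0.0
```

View pics/f1.png

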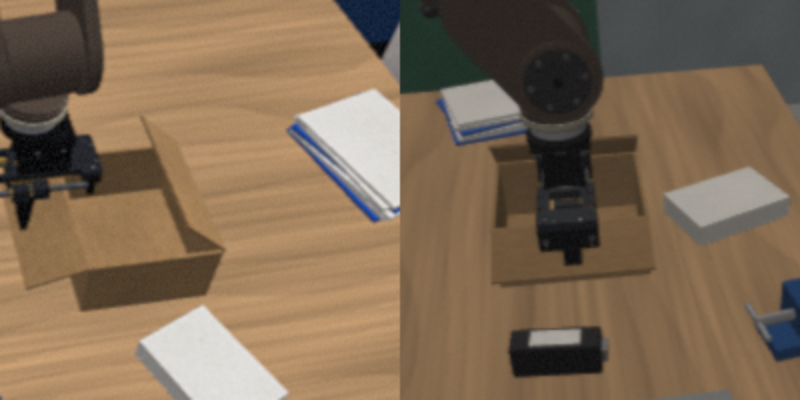

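```bash
python3 -m creep '[[[0,0,0,0,0,-1,-1],[0,0,0,0,0,-0.85,-1],[0,0,0,0,-1,0,-1],[0,0,0,0,-1,0,-1],[0,0,0,0,-1,0,-1],[0,0,0,0,-1,0,-1],[0,0,0,0,-1,0,-1],[0,0,0,0,-1,0,-1],[0,0,0,0,-1,0,-1],[0,0,0,0,-0.5,0,-1],[0,0,0,0,-0.5,0,-1],[0,0,0,0,-0.5,0,-1],[0,0,0,0,-0.5,0,-1]]]'
python3 -m creep '[[[0,0,0,0,-0.5,0,-1],[0,0,0,0,-0.5,0,-1],[0,0,0,0,-0.5,0,-1],[0,0,0,0,-0.5,0,-1],[0,0,0,0,-0.5,0,-1],[0,0,0,0,-0.5,0,-1],[0,0,0,0,-0.5,0,-1],[0,0,0,0,-0.5,0,-1],[0,0,0,0,-0.5,0,-1],[0,0,0,0,-0.5,0,-1],[0,0,0,0,-0.5,0,-1],[0,0,0,0,-0.5,0.3,-1],[0,0,0,0,-0.5,0.4,-1],[0,0,0,0,0,0.5,-1],[0,0,0,0,0,0.6,-1],[0,0,0,0,0,0,-1]]]'
python3 -m creep '[[[0,0,0,0,0,-1,-1],[0,0,0,0,0,-1,-1],[0,0,0,0,0,-1,-1],[0,0,0,0,0,-1,-1],[0,0,0,0,0,-1,-1],[0,0,0,0,0,-1,-1],[0,0,0,0,1,-1,-1],[0,0,0,0,1,0,-1],[0,0,0,0,1,0,-1],[0,0,0,0,1,0,-1],[0,0,0,0,1,0,-1],[0,0,0,0,1,0,-1],[0,0,0,0,1,0,-1],[0,0,0,0,1,0,-1],[0,0,0,0,1,0,-1],[0,0,0,0,1,0,-1],[0,0,0,0,1,0,-1],[0,0,0,0,1,0,-1],[0,0,0,0,1,0,-1],[0,0,0,0,0,0,-1]]]'
```

```text
time_s: 11.0
tool_pos: [0.5173, 0.2803, 0.1416]
orientation: [[1.0, -0.026, -0.0], [-0.026, -1.0, -0.004], [-0.0, 0.004, -1.0]]
ft_force: [-6.9, -50.1, 50.1]
gripper_width: 0.0005
grip_force: 27.9
time_s: 13.0
tool_pos: [0.5202, 0.4112, 0.1032]
orientation: [[1.0, -0.027, -0.002], [-0.027, -1.0, -0.001], [-0.002, 0.001, -1.0]]
ft_force: [0.5, -0.4, 0.9]
gripper_width: 0.0007
grip_force: 0.0
time_s: 15.5
tool_pos: [0.5137, 0.1506, 0.2447]
orientation: [[1.0, -0.029, 0.0], [-0.029, -1.0, -0.0], [0.0, 0.0, -1.0]]
ft_force: [-0.2, 0.3, -0.3]
gripper_width: 0.0006
grip_force: 0.0
```

Run:
```python
from h import *
m=np.zeros((384,1024,3),np.uint8)
m[:,:512]=vision.camera("scene")[:,:,::-1];m[:,512:]=vision.camera("side")[:,:,::-1]
cv2.imwrite("pics/sc2.png",m[:,:512]);cv2.imwrite("pics/sd2.png",m[:,512:])
w=vision.camera("wrist")[:,:,::-1];cv2.imwrite("pics/w2.png",w);c=vision.calibration("wrist");print(c["origin"],c["attitude"].tolist())
a=np.hstack([m[60:240,240:440],m[60:240,512+120:512+320]]);b=np.zeros((600,800,3),np.uint8)
b[:360]=cv2.resize(a,(800,360)); b[360:,:320]=cv2.resize(w,(320,240)); cv2.imwrite("pics/f2.png",b)
```

```text
[0.59095528 0.15031006 0.39011645] [[-0.026097683156699494, -0.960989281625621, -0.2753516143670191], [-0.9996593741998794, 0.02514756040084876, 0.006981101645847696], [0.00021565749816722883, 0.27544001308189914, -0.961318236946166]]
```

View pics/f2.png

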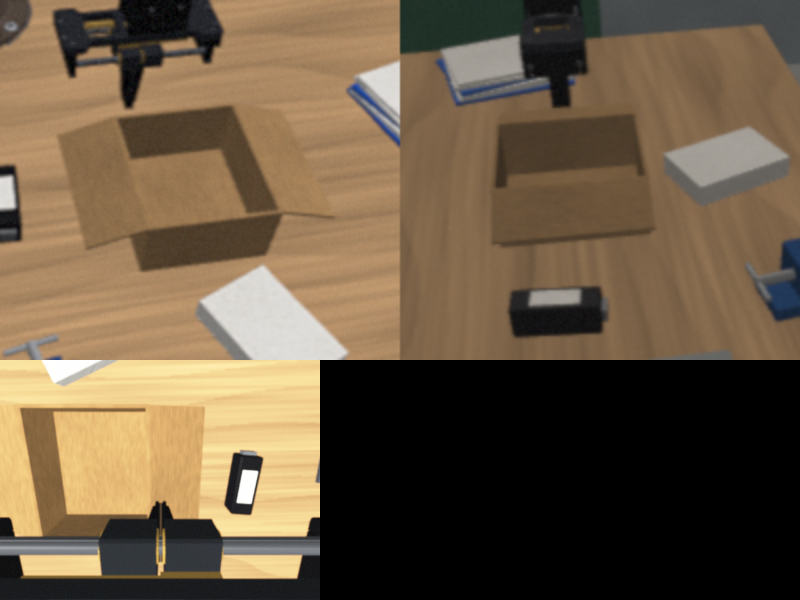

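```bash
python3 -m creep '[[[0,0,-0.024,0,1,0,-1],[0,0,0,0,1,0,-1],[0,0,0,0,1,0,-1],[0,0,0,0,1,0,-1],[0,0,0,0,1,0,-1],[0,0,0,0,1,0,-1],[0,0,0,0,1,0,-1],[0,0,0,0,1,0,-1],[0,0,0,0,1,0,-1],[0,0,0,0,1,0,-1],[0,0,0,0,1,0,-1],[0,0,0,0,1,0,-1],[0,0,0,0,1,0,-1],[0,0,0,0,1,0,-1],[0,0,0,0,1,0,-1],[0,0,0,0,1,0,-1],[0,0,0,0,1,0,-1],[0,0,0,0,1,0,-1],[0,0,0,0,1,0,-1],[0,0,0,-1,1,0,-1]]]'
python3 -m creep '[[[0,0,0,-0.5,0.8,0,-1],[0,0,0,0,0,0,-1],[0,0,0,0,0,0,-1]]]'
python3 - <<'E'
from h import *
w=vision.camera("wrist")[:,:,::-1];cv2.imwrite("pics/w3.png",w);c=vision.calibration("wrist");np.save("w3.npy",c)
cv2.imwrite("pics/w3b.png",crop("",0,0,512,384,1.5625,img=w))
E
```

```text
time_s: 18.15
tool_pos: [0.4928, -0.2494, 0.2444]
orientation: [[1.0, -0.001, 0.0], [-0.001, -1.0, -0.0], [0.0, 0.0, -1.0]]
ft_force: [0.4, -0.1, 0.2]
gripper_width: 0.0005
grip_force: 0.0
time_s: 18.52
tool_pos: [0.4827, -0.2639, 0.2447]
orientation: [[1.0, -0.002, 0.0], [-0.002, -1.0, -0.0], [0.0, 0.0, -1.0]]
ft_force: [0.3, 0.4, 0.6]
gripper_width: 0.001
grip_force: 0.0
```

View pics/w3b.png

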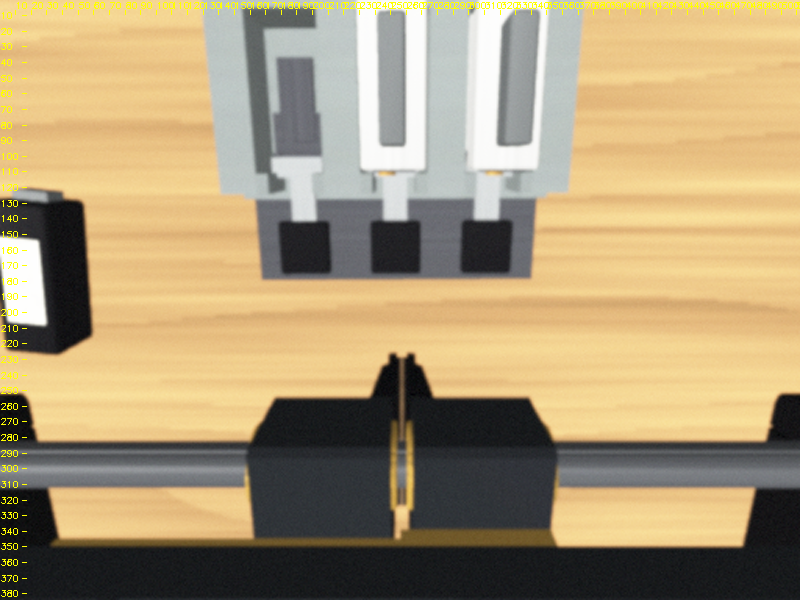

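Run:
```python
from h import *
c=np.load("w3.npy",allow_pickle=True).item()
f=1.5625
for n,u,v,z in(("k1",305,247,.048),("k2",396,247,.048),("k3",487,247,.048),("dockFL",219,193,.08),("dockFR",569,191,.08),
("m2L",361,168,.101),("m2R",425,171,.101),("fin2L",380,145,.129),("fin2R",406,146,.129),("m3R",540,169,.101),("m3L",473,168,.101),("fin3L",507,145,.129),("fin3R",533,145,.129),("tip",401,357,.2197)):
    print(n,ray(c,(u/f,v/f),z).round(4))
```

```text
k1 [ 0.5038 -0.1981  0.048 ]
k2 [ 0.5038 -0.2599  0.048 ]
k3 [ 0.5037 -0.3218  0.048 ]
dockFL [ 0.5416 -0.1545  0.08  ]
dockFR [ 0.5427 -0.3638  0.08  ]
m2L [ 0.5563 -0.2414  0.101 ]
m2R [ 0.5547 -0.2766  0.101 ]
fin2L [ 0.5675 -0.2531  0.129 ]
fin2R [ 0.5671 -0.2659  0.129 ]
m3R [ 0.5557 -0.3399  0.101 ]
m3L [ 0.5562 -0.303   0.101 ]
fin3L [ 0.5675 -0.3155  0.129 ]
fin3R [ 0.5675 -0.3282  0.129 ]
tip [ 0.4921 -0.2634  0.2197]
```

```bash
python3 -m creep '[[[0,0,0,0.96,-0.21,0,-1],[0,0,0,0,0,1,-1],[0,0,0,0,0,1,-1],[0,0,0,0,0,1,-1],[0,0,0,0,0,1,-1],[0,0,0,0,0,1,-1],[0,0,0,0,0,1,-1],[0,0,0,0,0,1,-1],[0,0,0,0,0,1,-1],[0,0,0,0,0,0.35,-1],[0,0,0,0,0,0,-1],[0,0,0,0,0,0.25,-1],[0,0,0,0,0,0.25,-1],[0,0,0,0,0,0.25,-1],[0,0,0,0,0,0.25,-1],[0,0,0,0,0,0.2,-1],[0,0,0,0,0,0,-1]]]'
python3 -m creep '[[[0,0,0,0,0,0,-1],[0,0,0,0,0,0,-1],[0,0,0,0,0,0,-1],[0,0,0,0,0,0,-1],[0,0,0,0,0,0,-1],[0,0,0,0,0,0,-1],[0,0,0,0,0,0,-1],[0,0,0,0,0,0,-1]]]'
```

```text
time_s: 20.7
tool_pos: [0.5007, -0.2598, 0.0535]
orientation: [[1.0, -0.002, -0.002], [-0.002, -1.0, 0.001], [-0.002, -0.001, -1.0]]
ft_force: [-6.5, -0.4, 6.1]
gripper_width: 0.0004
grip_force: 3.9
time_s: 21.7
tool_pos: [0.5007, -0.2598, 0.0537]
orientation: [[1.0, -0.002, -0.002], [-0.002, -1.0, 0.001], [-0.002, -0.001, -1.0]]
ft_force: [-7.3, -0.8, 5.4]
gripper_width: 0.0004
grip_force: 3.9
```

```bash
python3 -m creep '[[[0,0,0,0,0,-0.6,-1],[0,0,0,0,0,-0.9,-1],[0,0,0,0,1,0,-1],[0,0,0,0,1,0,-1],[0,0,0,0.05,1,0,-1],[0,0,0,0,0.1,0,-1],[0,0,0,0,0,0.3,-1],[0,0,0,0,0,0.25,-1],[0,0,0,0,0,0.25,-1],[0,0,0,0,0,0.25,-1],[0,0,0,0,0,0.25,-1],[0,0,0,0,0,0.22,-1],[0,0,0,0,0,0,-1],[0,0,0,0,0,0,-1],[0,0,0,0,0,0,-1],[0,0,0,0,0,0,-1],[0,0,0,0,0,0,-1],[0,0,0,0,0,0,-1],[0,0,0,0,0,0,-1],[0,0,0,0,0,0,-1]]]'
python3 -m creep '[[[0,0,0,0,0,-1,-1],[0,0,0,0,0,-1,-1],[0,0,0,0,0,-1,-1],[0,0,0,0,0,-1,-0.2],[0,0,0,0,0,-1,-0.2],[0,0,0,0,0,-1,-0.2],[0,0,0,0,0,-1,-0.2],[0,0,0,0,0,-1,-0.2],[0,0,0,-1,-1,-1,-0.2],[0,0,0,0,0,-0.5,-0.2],[0,0,0,0,0,0,-0.2],[0,0,0,0,0,0,-0.2]]]'
python3 - <<'E'
from h import *
w=vision.camera("wrist")[:,:,::-1];cv2.imwrite("pics/w4.png",w);c=vision.calibration("wrist");np.save("w4.npy",c)
s=vision.camera("side")[:,:,::-1]
b=np.zeros((560,800,3),np.uint8); a=crop("",100,0,420,200,2.5,img=w)[:500];b[:280,:448]=crop("",110,0,390,175,1.6,img=w)[:280,:448]
b[:,448:]=0; z=crop("",190,225,330,365,2.4,img=s); b[:z.shape[0],452:452+z.shape[1]]=z; z=crop("",120,0,340,135,2,img=w); b[285:285+z.shape[0],:z.shape[1]]=z[:275]
cv2.imwrite("pics/f4.png",b)
E
```

```text
time_s: 24.2
tool_pos: [0.5016, -0.3213, 0.0533]
orientation: [[1.0, -0.001, -0.002], [-0.001, -1.0, 0.001], [-0.002, -0.001, -1.0]]
ft_force: [-8.3, 0.0, 7.7]
gripper_width: 0.0005
grip_force: 5.3
time_s: 25.7
tool_pos: [0.4828, -0.302, 0.2424]
orientation: [[1.0, -0.002, -0.001], [-0.002, -1.0, 0.0], [-0.001, -0.0, -1.0]]
ft_force: [-0.2, 0.9, 0.9]
gripper_width: 0.0382
grip_force: 0.0
```

View pics/f4.png

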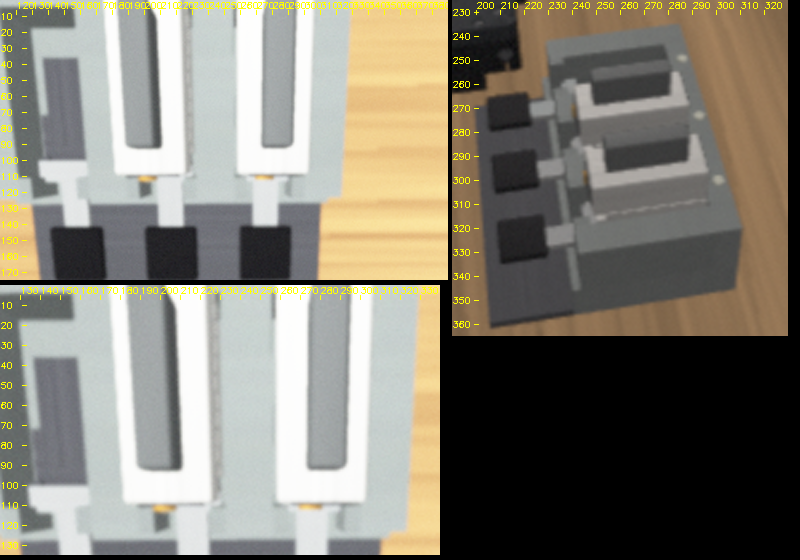

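Run:
```python
from h import *
c=np.load("w4.npy",allow_pickle=True).item()
for z in(.129,.145):
  for n,u,v in(("f2L",188,91.5),("f2R",204.5,91.5),("f3L",274,91.5),("f3R",293,91.5),):
    print(n,ray(c,(u,v),z).round(4))
```

```text
f2L [ 0.5682 -0.2496  0.129 ]
f2R [ 0.5682 -0.2621  0.129 ]
f3L [ 0.5682 -0.3149  0.129 ]
f3R [ 0.5682 -0.3293  0.129 ]
f2L [ 0.5677 -0.2528  0.145 ]
f2R [ 0.5677 -0.2646  0.145 ]
f3L [ 0.5677 -0.3141  0.145 ]
f3R [ 0.5677 -0.3276  0.145 ]
```

```bash
python3 -m creep '[[[0,0,0,0.96,0.16,0,-0.2],[0,0,0,0.96,0.16,0,-0.2],[0,0,0,0.96,0.16,0,-0.2],[0,0,0,0.96,0.16,0,-0.2],[0,0,0,0.96,0.16,0,-0.2],[0,0,0,0.95,0.15,0,-0.2],[0,0,0,0,0,0,-0.2],[0,0,0,0,0,1,-0.2],[0,0,0,0,0,1,-0.2],[0,0,0,0,0,1,-0.2],[0,0,0,0,0,1,-0.2],[0,0,0,0,0,0.8,-0.2],[0,0,0,0,0,0,-0.2],[0,0,0,0,0,0,-1],[0,0,0,0,0,0,-1],[0,0,0,0,0,0,-1],[0,0,0,0,0,0,-1],[0,0,0,0,0,0,-1],[0,0,0,0,0,0,-1]]]' 25
```

```text
time_s: 28.18
tool_pos: [0.5977, -0.3211, 0.1474]
orientation: [[1.0, -0.002, 0.0], [-0.002, -1.0, -0.0], [0.0, 0.0, -1.0]]
ft_force: [-0.8, -0.9, 1.7]
gripper_width: 0.0136
grip_force: 25.0
```

```bash
python3 -m creep '[[[0,0,0,0,0,-0.3,-1],[0,0,0,0,0,-0.3,-1],[0,0,0,0,0,-0.3,-1],[0,0,0,0,0,-0.3,-1],[0,0,0,0,0,0,-1]]]'
python3 -m creep '[[[0,0,0,0,0,-0.6,-1],[0,0,0,0,0,-1,-1],[0,0,0,0,0,-1,-1],[0,0,0,0,0,-1,-1],[0,0,0,0,0,-1,-1],[0,0,0,0,0,-1,-1],[0,0,0,0,0,0,-1]]]'
```

```text
time_s: 28.8
tool_pos: [0.5977, -0.3211, 0.1719]
orientation: [[1.0, -0.002, 0.001], [-0.002, -1.0, -0.001], [0.001, 0.001, -1.0]]
ft_force: [0.0, -0.7, -3.4]
gripper_width: 0.0139
grip_force: 25.0
time_s: 29.68
tool_pos: [0.5979, -0.3212, 0.2852]
orientation: [[1.0, -0.002, 0.003], [-0.002, -1.0, -0.002], [0.003, 0.002, -1.0]]
ft_force: [0.0, 0.6, -3.0]
gripper_width: 0.0137
grip_force: 25.0
```

```bash
python3 -m creep '[[[0,0,0,0,-0.5,0,-1],[0,0,0,-0.1,-1,0,-1],[0,0,0,-0.1,-1,0,-1],[0,0,0,-0.1,-1,0,-1],[0,0,0,-0.1,-1,0,-1],[0,0,0,-0.1,-1,0,-1],[0,0,0,-0.1,-1,0,-1],[0,0,0,-0.1,-1,0,-1],[0,0,0,-0.1,-1,0,-1],[0,0,0,-0.1,-1,0,-1],[0,0,0,-0.1,-1,0,-1],[0,0,0,-0.1,-1,0,-1],[0,0,0,-0.1,-1,0,-1],[0,0,0,-0.1,-1,0,-1],[0,0,0,-0.1,-1,0,-1],[0,0,0,-0.1,-1,0,-1],[0,0,0,-0.1,-1,0,-1]]]'
python3 -m creep '[[[0,0,0.01,-0.1,-1,0,-1],[0,0,0.01,-0.1,-1,0,-1],[0,0,0,0,-1,0,-1],[0,0,0,0,-1,0,-1],[0,0,0,0,-1,0,-1],[0,0,0,0,-1,0,-1],[0,0,0,0,-1,0,-1],[0,0,0,0,-1,0,-1],[0,0,0,0,-1,0,-1],[0,0,0,0,-1,0,-1],[0,0,0,0,-1,0,-1],[0,0,0,0,-1,0,-1],[0,0,0,0,-0.8,0,-1],[0,0,0,0,-0.5,0,-1],[0,0,0,0,0,0,-1],[0,0,0,0,0,0,-1]]]'
python3 - <<'E'
from h import *
c=vision.calibration("wrist");o=get_obs();w=vision.camera("wrist")[:,:,::-1];cv2.imwrite("pics/w5.png",cv2.resize(w,(800,600)));np.save("w5.npy",c)
E
```

```text
time_s: 31.8
tool_pos: [0.566, 0.0104, 0.2832]
orientation: [[1.0, -0.002, 0.0], [-0.002, -1.0, -0.0], [0.0, 0.0, -1.0]]
ft_force: [0.5, -0.4, -2.2]
gripper_width: 0.0138
grip_force: 25.0
time_s: 33.8
tool_pos: [0.5675, 0.2746, 0.2832]
orientation: [[1.0, -0.023, -0.0], [-0.023, -1.0, -0.0], [-0.0, 0.0, -1.0]]
ft_force: [-0.6, 0.3, -2.4]
gripper_width: 0.0141
grip_force: 25.0
```

View pics/w5.png

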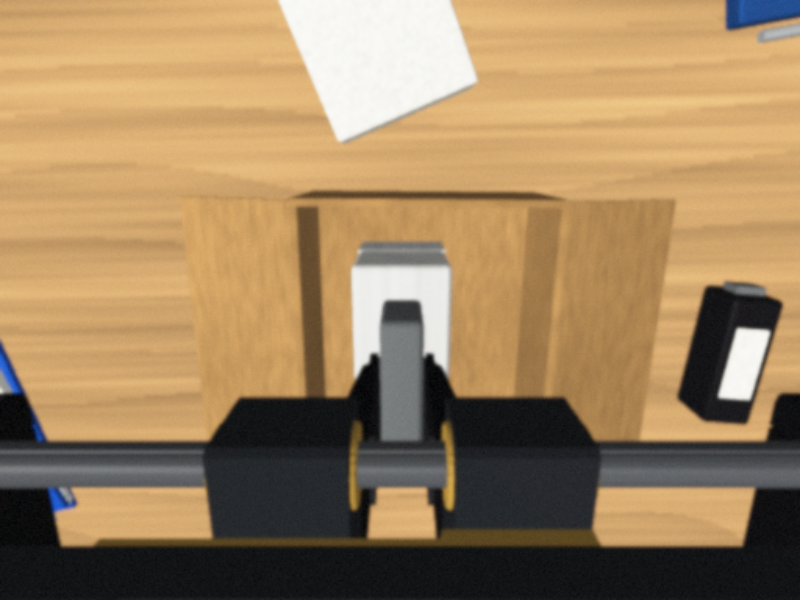

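Run:
```python
from h import *
c=np.load("w5.npy",allow_pickle=True).item();f=1.5625
for n,u,v,z in(("rimL",298,205,.095),("rimR",562,203,.095),("floorL",320,209,.005),("floorR",526,209,.005),("rimL2",305,380,.095),("floorL2",325,380,.005),("floorR2",515,380,.005),("finback",402,320,.283)):
    P=ray(c,(u/f,v/f),z); d=P-[.5165,.2602,0]; print(n,P.round(4),"local",round(d[0]-.0233*d[1],4),round(d[1]+.0233*d[0],4))
```

```text
rimL [0.6187 0.3404 0.095 ] local 0.1003 0.0826
rimR [0.6161 0.1695 0.095 ] local 0.1018 -0.0883
floorL [0.608  0.3407 0.005 ] local 0.0896 0.0826
floorR [0.6042 0.1709 0.005 ] local 0.0898 -0.0872
rimL2 [0.4957 0.345  0.095 ] local -0.0228 0.0844
floorL2 [0.4551 0.3463 0.005 ] local -0.0634 0.0847
floorR2 [0.4512 0.1739 0.005 ] local -0.0633 -0.0878
finback [0.5986 0.2739 0.283 ] local 0.0818 0.0156
```

```bash
python3 -m creep '[[[0,0,0,-0.23,-1,0,-1],[0,0,0,0,-0.37,0,-1],[0,0,0,0,0,1,-1],[0,0,0,0,0,1,-1],[0,0,0,0,0,1,-1],[0,0,0,0,0,1,-1],[0,0,0,0,0,1,-1],[0,0,0,0,0,1,-1],[0,0,0,0,0,1,-1],[0,0,0,0,0,0.8,-1],[0,0,0,0,0,0.6,-1],[0,0,0,0,0,0.4,-1],[0,0,0,0,0,0.3,-1],[0,0,0,0,0,0.2,-1],[0,0,0,0,0,0,-1],[0,0,0,0,0,0,-1]]]'
```

```text
time_s: 35.85
tool_pos: [0.5637, 0.3025, 0.0975]
orientation: [[1.0, -0.023, 0.001], [-0.023, -1.0, 0.0], [0.001, -0.0, -1.0]]
ft_force: [0.0, -0.1, -1.7]
gripper_width: 0.014
grip_force: 25.0
```

```bash
python3 -m creep '[[[0,0,0,0,0,0.1,-1],[0,0,0,0,0,0.1,-1],[0,0,0,0,0,0,-1],[0,0,0,0,0,0,-1]]]'
python3 -m creep '[[[0,0,0,0,0,0.05,-1],[0,0,0,0,0,0.05,-1],[0,0,0,0,0,0,-1],[0,0,0,0,0,0,-1]]]'
```

```text
time_s: 36.35
tool_pos: [0.5635, 0.3025, 0.0932]
orientation: [[1.0, -0.023, 0.0], [-0.023, -1.0, -0.0], [0.0, 0.0, -1.0]]
ft_force: [-0.8, 0.4, -2.7]
gripper_width: 0.0138
grip_force: 25.0
time_s: 36.85
tool_pos: [0.5635, 0.3025, 0.0918]
orientation: [[1.0, -0.023, 0.0], [-0.023, -1.0, 0.0], [0.0, -0.0, -1.0]]
ft_force: [-2.9, -0.6, 5.4]
gripper_width: 0.014
grip_force: 25.0
```

```bash
python3 -m creep '[[[0,0,0,0,0,0,-0.3],[0,0,0,0,0,0,-0.3],[0,0,0,0,0,0,-0.3],[0,0,0,0,0,0,-0.3],[0,0,0,0,0,-0.5,-0.3],[0,0,0,0,0,-1,-0.3],[0,0,0,0,0,-1,-0.3],[0,0,0,0,0,-1,-0.3],[0,0,0,0,0,-1,-0.3],[0,0,0,0,0,-1,-0.3],[0,0,0,0,0,-1,-0.3],[0,0,0,0,0,-1,-0.3],[0,0,-0.02,0,1,-0.5,-0.3],[0,0,0,0,1,0,-0.3],[0,0,0,0,1,0,-0.3],[0,0,0,0,1,0,-0.3],[0,0,0,0,1,0,-0.3],[0,0,0,0,1,0,-0.3],[0,0,0,0,1,0,-0.3],[0,0,0,0,1,0,-0.3]]]'
python3 -m creep '[[[0,0,0,0.1,1,0,-0.3],[0,0,0,0.1,1,0,-0.3],[0,0,0,0.1,1,0,-0.3],[0,0,0,0.1,1,0,-0.3],[0,0,0,0.1,1,0,-0.3],[0,0,0,0.1,1,0,-0.3],[0,0,0,0.1,1,0,-0.3],[0,0,0,0.1,1,0,-0.3],[0,0,0,0.1,1,0,-0.3],[0,0,0,0.1,1,0,-0.3],[0,0,0,0.1,1,0,-0.3],[0,0,0,0.1,1,0,-0.3],[0,0,0,0.1,1,0,-0.3],[0,0,0,0.1,1,0,-0.3],[0,0,0,0.1,1,0,-0.3],[0,0,0,0.1,1,0,-0.3],[0,0,0,0.1,1,0,-0.3],[0,0,0,0.1,1,0,-0.3],[0,0,0,0.1,1,0,-0.3],[0,0,0,0,1,0,-0.3]]]'
```

```text
time_s: 39.35
tool_pos: [0.5628, 0.1411, 0.2512]
orientation: [[1.0, -0.002, 0.0], [-0.002, -1.0, -0.0], [0.0, 0.0, -1.0]]
ft_force: [-0.3, -1.0, 0.3]
gripper_width: 0.0333
grip_force: 0.0
time_s: 41.85
tool_pos: [0.6002, -0.2589, 0.2512]
orientation: [[1.0, -0.002, -0.0], [-0.002, -1.0, -0.0], [-0.0, 0.0, -1.0]]
ft_force: [-0.9, 0.1, 0.1]
gripper_width: 0.0331
grip_force: 0.0
```

```bash
python3 -m creep '[[[0,0,0,-0.12,0.02,0.8,-0.3],[0,0,0,0,0,1,-0.3],[0,0,0,0,0,1,-0.3],[0,0,0,0,0,1,-0.3],[0,0,0,0,0,1,-0.3],[0,0,0,0,0,0.4,-0.3],[0,0,0,0,0,0,-0.3],[0,0,0,0,0,0,-1],[0,0,0,0,0,0,-1],[0,0,0,0,0,0,-1],[0,0,0,0,0,0,-1],[0,0,0,0,0,0,-1],[0,0,0,0,0,0,-1]]]' 25
python3 -m creep '[[[0,0,0,0,0,-0.3,-1],[0,0,0,0,0,-0.3,-1],[0,0,0,0,0,-0.3,-1],[0,0,0,0,0,-0.3,-1],[0,0,0,0,0,0,-1]]]'
```

```text
time_s: 43.48
tool_pos: [0.5979, -0.258, 0.1473]
orientation: [[1.0, -0.002, 0.0], [-0.002, -1.0, -0.0], [0.0, 0.0, -1.0]]
ft_force: [0.6, -0.1, 2.2]
gripper_width: 0.0137
grip_force: 25.0
time_s: 44.1
tool_pos: [0.5979, -0.258, 0.1718]
orientation: [[1.0, -0.002, 0.001], [-0.002, -1.0, -0.0], [0.001, 0.0, -1.0]]
ft_force: [0.5, -0.0, -2.5]
gripper_width: 0.0139
grip_force: 25.0
```

```bash
python3 -m creep '[[[0,0,0,0,0,-0.6,-1],[0,0,0,0,0,-1,-1],[0,0,0,0,0,-1,-1],[0,0,0,0,0,-1,-1],[0,0,0,0,0,-1,-1],[0,0,0,0,0,-1,-1],[0,0,0,-0.24,-1,0,-1],[0,0,0,-0.24,-1,0,-1],[0,0,0,-0.24,-1,0,-1],[0,0,0,-0.24,-1,0,-1],[0,0,0,-0.24,-1,0,-1],[0,0,0,-0.24,-1,0,-1],[0,0,0,-0.24,-1,0,-1],[0,0,0,-0.24,-1,0,-1],[0,0,0,-0.24,-1,0,-1],[0,0,0,-0.24,-1,0,-1],[0,0,0,-0.24,-1,0,-1],[0,0,0,-0.24,-1,0,-1],[0,0,0,-0.24,-1,0,-1],[0,0,0,-0.24,-1,0,-1]]]'
python3 -m creep '[[[0,0,0,-0.24,-1,0,-1],[0,0,0,-0.24,-1,0,-1],[0,0,0,-0.24,-1,0,-1],[0,0,0,-0.24,-1,0,-1],[0,0,0,-0.24,-1,0,-1],[0,0,0,-0.24,-1,0,-1],[0,0,0,-0.24,-1,0,-1],[0,0,0,-0.24,-1,0,-1],[0,0,0,-0.24,-1,0,-1],[0,0,0,-0.24,-1,0,-1],[0,0,0,-0.24,-1,0,-1],[0,0,0,-0.24,-1,0,-1],[0,0,0,-0.2,-1,0,-1],[0,0,0.02,0,-0.8,0,-1],[0,0,0,0,0,0,-1],[0,0,0,0,0,0,-1]]]'
```

```text
time_s: 46.6
tool_pos: [0.5307, 0.0235, 0.2832]
orientation: [[1.0, -0.002, 0.0], [-0.002, -1.0, -0.0], [0.0, 0.0, -1.0]]
ft_force: [0.9, -0.5, -2.8]
gripper_width: 0.0138
grip_force: 25.0
time_s: 48.6
tool_pos: [0.4697, 0.2982, 0.2831]
orientation: [[1.0, -0.022, -0.0], [-0.022, -1.0, -0.0], [-0.0, 0.0, -1.0]]
ft_force: [0.5, 0.1, -3.1]
gripper_width: 0.014
grip_force: 25.0
```

```bash
python3 -m creep '[[[0,0,0,0.04,-0.27,0.5,-1],[0,0,0,0,0,1,-1],[0,0,0,0,0,1,-1],[0,0,0,0,0,1,-1],[0,0,0,0,0,1,-1],[0,0,0,0,0,1,-1],[0,0,0,0,0,1,-1],[0,0,0,0,0,0.8,-1],[0,0,0,0,0,0.7,-1],[0,0,0,0,0,0.5,-1],[0,0,0,0,0,0.4,-1],[0,0,0,0,0,0.3,-1],[0,0,0,0,0,0.2,-1],[0,0,0,0,0,0.1,-1],[0,0,0,0,0,0,-1],[0,0,0,0,0,0,-1]]]'
```

```text
time_s: 50.6
tool_pos: [0.4709, 0.3037, 0.0934]
orientation: [[1.0, -0.023, 0.0], [-0.023, -1.0, 0.0], [0.0, -0.0, -1.0]]
ft_force: [0.7, 0.6, -2.3]
gripper_width: 0.0135
grip_force: 25.0
```

```bash
python3 -m creep '[[[0,0,0,0,0,0.05,-1],[0,0,0,0,0,0.04,-1],[0,0,0,0,0,0,-1],[0,0,0,0,0,0,-1]]]'
python3 -m creep '[[[0,0,0,0,0,0,-0.3],[0,0,0,0,0,0,-0.3],[0,0,0,0,0,0,-0.3],[0,0,0,0,0,0,-0.3],[0,0,0,0,0,-0.5,-0.3],[0,0,0,0,0,-1,-0.3],[0,0,0,0,0,-1,-0.3],[0,0,0,0,0,-1,-0.3],[0,0,0,0,0,-1,-0.3],[0,0,0,0,0,-1,-0.3],[0,0,0,0,0,-1,-0.3],[0,0,0,0,0,-1,-0.3],[0,0,0,0,1,-1,0.4],[0,0,0,0,1,0,0.4],[0,0,0,0,1,0,0.4],[0,0,0,0,1,0,0.4],[0,0,0,0,1,0,0.4],[0,0,0,0,1,0,0.4],[0,0,0,0,1,0,0.4],[0,0,0,0,1,0,0.4]]]'
python3 -m creep '[[[0,0,0,-0.3,1,0,0.4],[0,0,0,-0.3,1,0,0.4],[0,0,0,-0.3,1,0,0.4],[0,0,0,-0.3,1,0,0.4],[0,0,0,0,1,0,0.4],[0,0,0,0,0,0,0.4],[0,0,0,0,0,0,0.4]]]'
python3 - <<'E'
from h import *
c=vision.calibration("wrist");w=vision.camera("wrist")[:,:,::-1];np.save("w6.npy",c)
s=vision.camera("scene")[:,:,::-1];cv2.imwrite("pics/s6.png",s)
cv2.imwrite("pics/w6.png",crop("",0,0,512,384,1.5625,img=w))
E
```

```text
time_s: 51.1
tool_pos: [0.4708, 0.3036, 0.0918]
orientation: [[1.0, -0.023, 0.0], [-0.023, -1.0, 0.0], [0.0, -0.0, -1.0]]
ft_force: [-2.5, -1.4, 6.5]
gripper_width: 0.0136
grip_force: 25.0
time_s: 53.6
tool_pos: [0.467, 0.1422, 0.2611]
orientation: [[1.0, -0.023, -0.0], [-0.023, -1.0, -0.0], [-0.0, 0.0, -1.0]]
ft_force: [1.0, 1.2, -0.6]
gripper_width: 0.0669
grip_force: 0.0
time_s: 54.48
tool_pos: [0.4408, 0.0442, 0.2613]
orientation: [[1.0, -0.023, -0.0], [-0.023, -1.0, 0.0], [-0.0, -0.0, -1.0]]
ft_force: [-0.7, -0.5, -1.1]
gripper_width: 0.0664
grip_force: 0.0
```

View pics/w6.png

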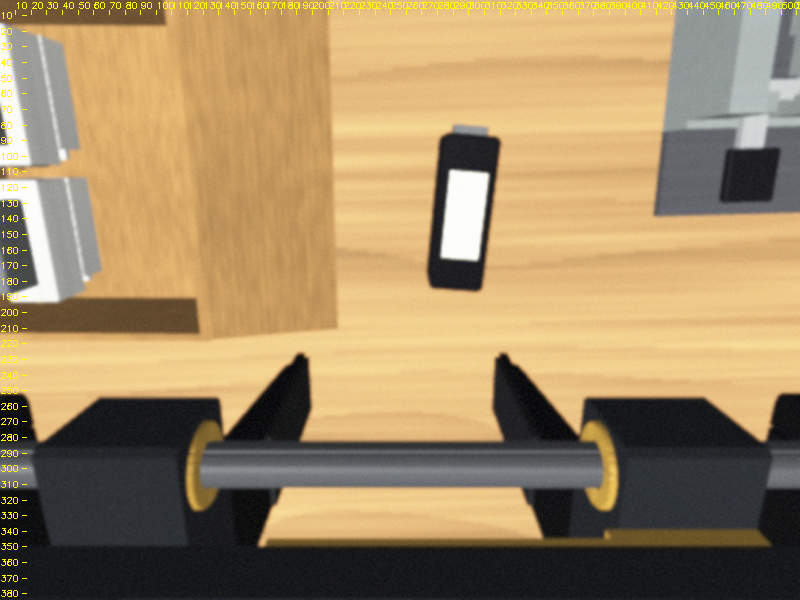

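Run:
```python
from h import *
c=np.load("w6.npy",allow_pickle=True).item();f=1.5625
Q={n:ray(c,(u/f,v/f),.046) for n,u,v in(("lbl",448,170),("lbr",490,171),("lfr",479,261),("lfl",440,259),("bl",442,136),("br",500,137),("fr",482,291),("fl",429,284))}
for k in Q: print(k,Q[k].round(4))
for a,b in(("lfl","lbl"),("lfr","lbr"),("fr","br"),("fl","bl")): d=Q[b]-Q[a];print(a,b,np.linalg.norm(d).round(4),np.arctan2(d[1],d[0]).round(3))
print(np.mean([Q[k] for k in("lbl","lbr","lfr","lfl")],0),np.mean([Q[k] for k in("bl","br","fr","fl")],0))
```

```text
lbl [0.5112 0.0106 0.046 ]
lbr [ 0.5099 -0.0182  0.046 ]
lfr [ 0.4472 -0.0119  0.046 ]
lfl [0.4493 0.0162 0.046 ]
bl [0.5335 0.0148 0.046 ]
br [ 0.532  -0.0244  0.046 ]
fr [ 0.4248 -0.0146  0.046 ]
fl [0.431  0.0243 0.046 ]
lfl lbl 0.0621 -0.09
lfr lbr 0.063 -0.1
fr br 0.1076 -0.092
fl bl 0.103 -0.093
[ 0.47941288 -0.00082032  0.046     ] [4.80311701e-01 1.89786181e-05 4.60000000e-02]
```

```bash
python3 -m creep '[[[0,0,0.067,0,0,0,0.4],[0,0,0,0.75,0.68,0,0.4],[0,0,0,0.75,0.68,0,0.4],[0,0,0,0.76,0.67,0,0.4],[0,0,0,0,0,1,0.4],[0,0,0,0,0,1,0.4],[0,0,0,0,0,1,0.4],[0,0,0,0,0,1,0.4],[0,0,0,0,0,1,0.4],[0,0,0,0,0,1,0.4],[0,0,0,0,0,1,0.4],[0,0,0,0,0,1,0.4],[0,0,0,0,0,1,0.4],[0,0,0,0,0,1,0.4],[0,0,0,0,0,0.3,0.4],[0,0,0,0,0,0,0.4]]]'
python3 -m creep '[[[0,0,0,0,0,0,-1],[0,0,0,0,0,0,-1],[0,0,0,0,0,0,-1],[0,0,0,0,0,0,-1],[0,0,0,0,0,0,-1],[0,0,0,0,0,0,-1],[0,0,0,0,0,-0.5,-1],[0,0,0,0,0,-1,-1],[0,0,0,0,0,-1,-1],[0,0,0,0,0,0,-1]]]' 25
```

```text
time_s: 56.58
tool_pos: [0.4825, -0.0008, 0.0552]
orientation: [[0.996, -0.093, -0.001], [-0.093, -0.996, -0.0], [-0.001, 0.0, -1.0]]
ft_force: [0.8, 0.0, -0.1]
gripper_width: 0.0663
grip_force: 0.0
time_s: 57.82
tool_pos: [0.4826, -0.0004, 0.1066]
orientation: [[0.996, -0.093, 0.002], [-0.093, -0.996, -0.0], [0.002, 0.0, -1.0]]
ft_force: [-0.7, 0.1, -2.9]
gripper_width: 0.0397
grip_force: 24.9
```

```bash
python3 -m creep '[[[0,0,0,0,0,-1,-1],[0,0,0,0,0,-1,-1],[0,0,0,0,0,-1,-1],[0,0,0,0,0,-1,-1],[0,0,0,0,0,-1,-1],[0,0,0,0,0,-1,-1],[0,0,-0.067,0,0,0,-1],[0,0,0,0.2,-1,0,-1],[0,0,0,0.2,-1,0,-1],[0,0,0,0.2,-1,0,-1],[0,0,0,0.2,-1,0,-1],[0,0,0,0.2,-1,0,-1],[0,0,0,0.2,-1,0,-1],[0,0,0,0.2,-1,0,-1],[0,0,0,0,-1,0,-1],[0,0,0,0,-1,0,-1],[0,0,0,0,-1,0,-1],[0,0,0,0,-1,0,-1],[0,0,0,0,-0.2,0,-1],[0,0,0,0,0,0,-1]]]'
python3 -m creep '[[[0,0,0,0,0,1,-1],[0,0,0,0,0,1,-1],[0,0,0,0,0,1,-1],[0,0,0,0,0,0,-1],[0,0,0,0,0,0,-1]]]'
```

```text
time_s: 60.32
tool_pos: [0.5151, 0.2231, 0.2253]
orientation: [[1.0, -0.022, -0.0], [-0.022, -1.0, -0.0], [-0.0, 0.0, -1.0]]
ft_force: [-0.1, 0.5, -2.8]
gripper_width: 0.0403
grip_force: 24.9
time_s: 60.95
tool_pos: [0.5156, 0.2227, 0.1661]
orientation: [[1.0, -0.023, 0.001], [-0.023, -1.0, 0.0], [0.001, -0.0, -1.0]]
ft_force: [-0.1, -0.5, -2.4]
gripper_width: 0.0394
grip_force: 24.9
```

Run:
```python
from h import *
c=vision.calibration("wrist");w=vision.camera("wrist")[:,:,::-1];np.save("w7.npy",c)
s=vision.camera("scene")[:,:,::-1]
b=np.zeros((300,800,3),np.uint8);b[:,:400]=cv2.resize(w,(400,300));b[:,400:]=cv2.resize(s[60:210,240:440],(400,300));cv2.imwrite("pics/f7.png",b)
```

```text
(no output)
```

View pics/f7.png

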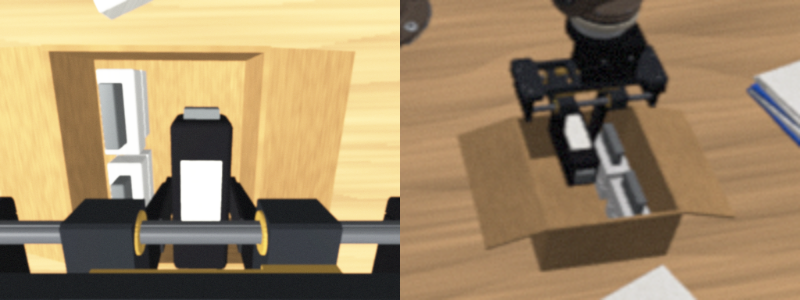

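```bash
python3 -m creep '[[[0,0,0,0,0,1,-1],[0,0,0,0,0,1,-1],[0,0,0,0,0,1,-1],[0,0,0,0,0,1,-1],[0,0,0,0,0,0.6,-1],[0,0,0,0,0,0.3,-1],[0,0,0,0,0,0.2,-1],[0,0,0,0,0,0.1,-1],[0,0,0,0,0,0,-1],[0,0,0,0,0,0,-1]]]'
python3 -m creep '[[[0,0,0,0,0,0.05,-1],[0,0,0,0,0,0.05,-1],[0,0,0,0,0,0,-1],[0,0,0,0,0,0,-1]]]'
```

```text
time_s: 62.3
tool_pos: [0.5153, 0.223, 0.0617]
orientation: [[1.0, -0.023, 0.0], [-0.023, -1.0, 0.0], [0.0, -0.0, -1.0]]
ft_force: [-0.2, -0.9, -2.7]
gripper_width: 0.0402
grip_force: 24.9
time_s: 62.8
tool_pos: [0.5154, 0.223, 0.0607]
orientation: [[1.0, -0.023, 0.001], [-0.023, -1.0, 0.0], [0.001, -0.0, -1.0]]
ft_force: [-4.0, -1.2, 14.4]
gripper_width: 0.0399
grip_force: 25.0
```

Resting on the floor. Release (52 mm), lift and clear away.

```bash
python3 -m creep '[[[0,0,0,0,0,0,0.08],[0,0,0,0,0,0,0.08],[0,0,0,0,0,0,0.08],[0,0,0,0,0,0,0.08],[0,0,0,0,0,-0.5,0.08],[0,0,0,0,0,-1,0.08],[0,0,0,0,0,-1,0.08],[0,0,0,0,0,-1,0.08],[0,0,0,0,0,-1,0.08],[0,0,0,0,0,-1,0.08],[0,0,0,0,0,-1,0.08],[0,0,0,0,0,-1,0.08],[0,0,0,0,0,-1,0.08],[0,0,0,0,0,-1,0.08],[0,0,0,0,1,-1,0.08],[0,0,0,0,1,0,0.08],[0,0,0,0,1,0,0.08],[0,0,0,0,1,0,0.08],[0,0,0,0,1,0,0.08],[0,0,0,0,0,0,0.08]]]'
python3 - <<'E'
from h import *
w=vision.camera("wrist")[:,:,::-1];s=vision.camera("scene")[:,:,::-1];d=vision.camera("side")[:,:,::-1]
b=np.zeros((600,800,3),np.uint8);b[:300,:400]=cv2.resize(w,(400,300));b[:300,400:]=cv2.resize(s[60:210,240:440],(400,300));b[300:,:400]=cv2.resize(d,(400,300));b[300:,400:]=cv2.resize(s,(400,300));cv2.imwrite("pics/f8.png",b)
E
```

```text
time_s: 65.3
tool_pos: [0.5129, 0.1215, 0.269]
orientation: [[1.0, -0.025, -0.001], [-0.025, -1.0, -0.0], [-0.001, 0.0, -1.0]]
ft_force: [-0.1, -0.7, -0.4]
gripper_width: 0.0514
grip_force: 0.0
```

View pics/f8.png

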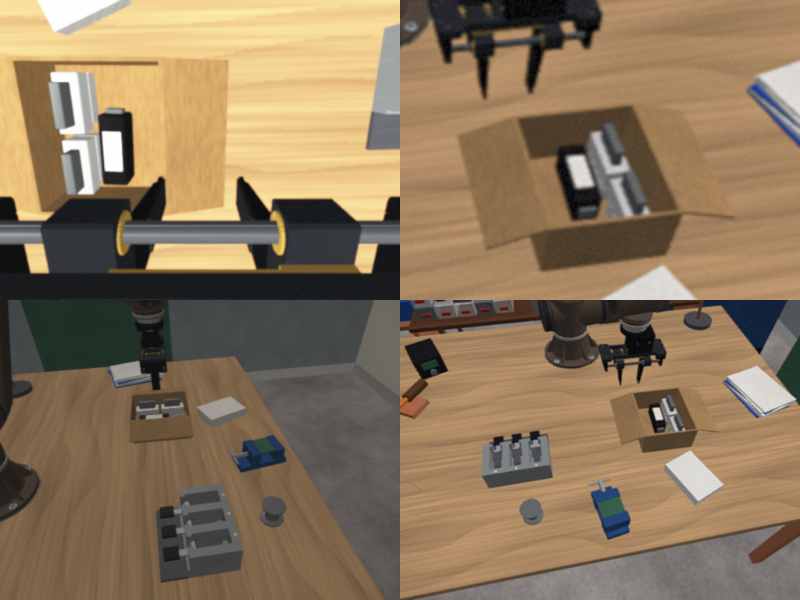

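Both modules stand upright with the adapter flat beside them, flaps are out, the dock is empty and the bystanders are untouched.

```bash
python3 -c "
from workcell import env
print(env.job_done())"
```

```text
the job is handed in; nothing more can be done
None
```

The job is handed in at about 65 s: both flaps are folded out, modules 2 and 3 (bay 1 was empty) were released by key and stand upright in the carton with the adapter lying beside them; the only oddity was a brief force of about 50 N per axis (y and z) on the closed fingers while opening the left flap.

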